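# Close up and unhitch the parts trailer

### The arm

A 6-joint arm with a two-finger parallel gripper is mounted at the origin on the work surface. World frame = base frame: x ahead of the robot, y to its left, z up, the work surface at z = 0. Lengths are in m, angles in degrees, forces in N, time in s.
With the tool pointing down it reaches from about 0.275 to 0.775 m from the base axis. Payload 14.6 kg.
Tool frame: the origin (TCP) lies midway between the tips of the shut fingers; the grasp point (between the pads) lies 19 mm behind it; z points along the fingers, y is the line along which they close (so a half turn about z gives the same grasp; the last joint's range is limited). The gripper opens to 85 mm and grips with 20 to 120 N. Pads are 22 mm wide; open, the fingers measure 114 mm over their backs; the gripper's body (76 mm by 85 mm) begins 54 mm behind the grasp point. The pads swing forward as they close: fully open they stand 13 mm farther back than shut.
Start: joints at [-75.82, 15.075, -2.767, 72.158, 0, 81.102], TCP at [0.206, -0.483, 0.231] pointing down, gripper open.
Joint ranges: [-151.79, 151.79], [-50.71, 97.33], [-67.44, 78.34], [-121.81, 120.89], [-77.56, 73.72], [-180, 180]. Speed limits (degrees/s): [108.29, 108.29, 147.25, 159.86, 180, 180].

### API

Orientations are given as [roll, pitch, yaw] about the fixed x, y, z axes, in that order (R = Rz(yaw) Ry(pitch) Rx(roll)).
In Python, from plant import robot, capture gives the robot as it stands. The module is installed in compiled form; this text tells all that it offers.
- The arm moves only by the shell command python3 -m crank 'ROWS' [FORCE]. ROWS is JSON, a list of rows, each an object of numbers: "tx", "ty", "tz": the shift along the tool's x, y, z in units of 30 mm (1.0 is 30 mm); "wx", "wy", "wz": the turn, a rotation vector about the tool's x, y, z in rad; "claw": the finger opening in mm, from 0 to 85.4. A call has 1 to 12 rows; each row shifts and turns the commanded pose from where the row before left it, along the tool's axes as they then stand; what a row does not reach is not made up. A row lasts 1/12 s, in which the tool goes at most 41.7 mm and 7.16 degrees, less where a joint would pass 70% of its speed; a pose out of reach is approached as far as the arm can. A call is refused whole if a number of a shift passes 1 or a number of a turn 0.125, either way. A call with a gripper value outside its range is refused whole. The fingers move at their own pace and stop on an object; FORCE is the grip in N (left out, the last holds). Time passes only in rows, so rows that do not move let the fingers close. It gives the time, the measured TCP pose, the force, the opening and the grip force at its end, in the units of the state.
- robot.get_state(): the state, without advancing time (a new reading comes with each control period).
- capture(name): name is "scene" or "top" or "wrist"; returns a dict with "pixels" (420x560x3 uint8, red, green, blue), "camera_matrix" (3x3 intrinsics, pixels), "pose" (4x4, takes a point from camera to world coordinates). Camera axes: x right, y up, looking along -z (the intrinsics and any distortion apply to the point x, -y, -z); pixel columns grow to the right and rows downward; lengths in m; the calibration is good to about 2 mm. A picture is of the moment at which its call begins. There is no depth.
- robot.close_job(): hands the job in; it is judged then, once.
The state is a dict: "t": time; "qpos": joint angles; "joint_velocities": joint speeds; "tau": joint torques, N m; "ee_pos": TCP position; "eef_rot": TCP orientation; "wrist_force": force on the tool from outside, world axes, zero at the start; "moment": the same for the moment, N m; "opening": finger opening in m; "gripper_force": force on a finger pad.
Only numpy, scipy, OpenCV 4.12 (cv2) and the standard library are available. Lean on these libraries where they do the work, as an engineer would, in place of code of your own. Each camera call takes 0.05 s, during which the arm holds its last target. There are 200 camera calls.

### The job

The little parts trailer is loaded: first shut its orange lid fully down on the bin. Then free the trailer from the robot's tow ball: pull the spring latch on the coupler sideways, towards the arm, and with it pulled lift the drawbar's coupler at least 5 cm up off the ball. Finish holding the drawbar raised and still in the gripper (do not let go or set it down), and leave the loose things on the bench alone.

Things in the scene. Friction and masses are not known exactly. Their poses are not given: they have to be found in the camera images.
- trailer: Small fixed trailer of aluminium channel with an orange bin. Origin: on the bench directly below the drawbar hinge. +y runs from tow ball to bin, +x across it, away from the arm. Bin 160 (x) by 200 (y) mm centred at (0, 135) mm, rim 150 mm high; wheels reach x = +-140 mm, 90 mm high. The student robot with the ball stands on the -y side, under 90 mm high, yawed up to 15 degrees.
- lid (a joint): Hinge of the bin's lid, rad: 0 = shut flat on the rim, grows as it opens, starts at 1.0 to 1.4 (leaning, not quite upright). Stiff hinge (0.16 N m): the lid stays where it is left, so push it all the way down (1 to 4 N). Flat orange plate 164 mm from hinge to free edge (plus a 12 mm lip in the middle), 206 mm wide, 6 mm thick, 0.12 kg.
- lid_hinge (a point): Middle of the lid's hinge line, at trailer (80, 135, 154) mm, along the bin's +x rim, parallel to the trailer's y axis. The lid reaches from here towards trailer -x when shut; open, it rises and leans towards trailer -x. Push its outer face (the upper one when shut), which then faces +x and up.
- lid_edge (a point): Middle of the lid's free edge, on the outer face, 164 mm from the hinge; 157 mm above the bench when the lid is shut.
- drawbar: Drawbar (tongue) of aluminium channel, 34 mm wide, 26 mm high, 0.25 to 0.5 kg, with a steel coupler 53 x 56 mm at its end, over the tow ball. Origin: on its hinge, at trailer (0, 0, 85) mm; hinge line parallel to trailer x. Its -y axis runs to the coupler, 200 mm away. Starts level, swings up freely to 0.6 rad, falls back when let go. Locked to the ball while the latch is home.
- coupler (a point): Centre of the coupler's socket, on the drawbar 200 mm from its hinge; coincides with the ball's centre, 85 mm above the bench, at the start. The coupler's top is 26 mm above this point.
- latch (a joint): Travel of the spring latch, m: 0 = home (locked), 0.014 = fully pulled. It slides across the drawbar towards trailer -x (towards the arm). Pulling takes about 4.5 N at first, 9.5 N fully out; the ball is free from about 0.007. It springs back when let go, and goes up with the drawbar.
- latch_tab (a point): Centre of the latch's upright steel tab on top of the coupler: 10 mm thick (trailer x, the pulling direction), 26 mm wide (trailer y), 42 mm tall, foot 118 mm and top 160 mm above the bench, so this point is 139 mm high. Free all round; pinch it across its 10 mm thickness from above; it carries the drawbar when lifted.
- ball (a point): Centre of the steel tow ball (36 mm diameter, fixed), 85 mm above the bench, hidden in the coupler at the start.
- spare_wheel: Bystander: loose wheel lying flat, 84 mm diameter, 24 mm high. Origin: centre of its underside. Leave alone.
- wrench: Bystander: loose wrench 150 mm long lying on the bench. Leave alone.
- gear_motor: Bystander: loose gear motor lying down, about 115 mm long and 35 mm high. Leave alone.

How it is judged:
By the outcome, as a careful person would: the job done as asked, in the order asked, and still so for the second after the job is handed in, while the arm keeps its last pose, push and grip.
It also fails if it takes over 45 s, if anything falls off the work surface, if the arm or the gripper's body presses on something with over 40 N, if the wrist force passes 120 N, or if a joint passes its speed limit or range.

## Working session

There is one attempt and no reset: what is moved stays moved. The work goes in short steps, Python scripts to look and compute and a shell command to move; the robot and the scene stay as the last step left them, time stands still between calls to the robot, and variables do not carry over. Pictures are saved under pics/ and viewed, at most 10 in all, crops included, and the job is handed in when it is done.

```bash
mkdir -p pics; cat > h.py <<'E'
import numpy as np, cv2
from plant import robot, capture
def snap(n,f):
    c=capture(n); cv2.imwrite('pics/'+f,c['pixels'][:,:,::-1]); np.savez('pics/'+f+'.npz',**{k:c[k] for k in('pixels','camera_matrix','pose')}); return c
def load(f): return dict(np.load('pics/'+f+'.npz'))
def ray(c,u,v):
    d=np.linalg.inv(c['camera_matrix'])@[u,v,1.]; T=c['pose']; d=T[:3,:3]@(d*[1,-1,-1]); return T[:3,3],d/np.linalg.norm(d)
def plane(c,u,v,z):
    o,d=ray(c,u,v); return o+d*(z-o[2])/d[2]
def tri(c1,p1,c2,p2):
    A=np.zeros((3,3));b=np.zeros(3)
    for c,p in((c1,p1),(c2,p2)):
        o,d=ray(c,*p);M=np.eye(3)-np.outer(d,d);A+=M;b+=M@o
    x=np.linalg.solve(A,b); return x,[np.linalg.norm(np.cross(x-ray(c,*p)[0],ray(c,*p)[1])) for c,p in((c1,p1),(c2,p2))]
def proj(c,X):
    T=c['pose'];p=T[:3,:3].T@(np.array(X)-T[:3,3]);q=c['camera_matrix']@(p*[1,-1,-1]);return q[:2]/q[2]
E
python3 - <<'E'
from h import *
for n in('scene','top'):
    c=snap(n,n+'1.png'); print(c.keys(),c['camera_matrix'].round(1).tolist(),c['pose'].round(3).tolist())
print(robot.get_state())
E
```

```text
dict_keys(['pixels', 'camera_matrix', 'pose']) [[415.0, 0.0, 282.6], [0.0, 415.0, 211.5], [0.0, 0.0, 1.0]] [[0.753, -0.438, 0.492, 0.894], [0.658, 0.475, -0.584, -0.343], [0.022, 0.763, 0.646, 0.519], [0.0, 0.0, 0.0, 1.0]]
dict_keys(['pixels', 'camera_matrix', 'pose']) [[410.2, 0.0, 281.7], [0.0, 410.2, 210.9], [0.0, 0.0, 1.0]] [[0.009, 0.996, -0.087, 0.51], [-1.0, 0.011, 0.024, 0.032], [0.025, 0.087, 0.996, 0.843], [0.0, 0.0, 0.0, 1.0]]
{'t': 0.1, 'qpos': array([-7.58209133e+01,  1.50963403e+01, -2.79895846e+00,  7.21576763e+01,
       -6.11050212e-04,  8.11040501e+01]), 'joint_velocities': array([ 0.02126463, -0.10540784,  0.05048541,  0.02933716,  0.09880252,
        0.06369522]), 'tau': array([ 3.73103219e-03, -6.38579965e+01,  3.85064042e+01,  1.00372871e-02,
       -1.27108506e-04,  1.14350973e-05]), 'ee_pos': array([ 0.20571889, -0.48276373,  0.23087843]), 'eef_rot': array([-1.79947568e+02, -7.58839450e-03,  2.30750334e+01]), 'wrist_force': array([ 0.20055899, -0.71598126,  0.77472672]), 'moment': array([-0.00974076,  0.01309898, -0.01933913]), 'gripper_force': 0.0, 'opening': 0.08563138133873165}
```

View pics/scene1.png

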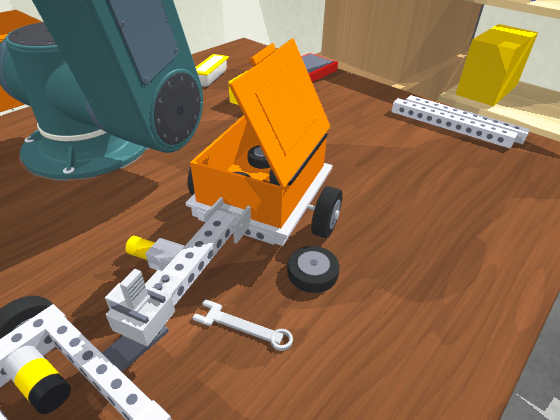

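View pics/top1.png

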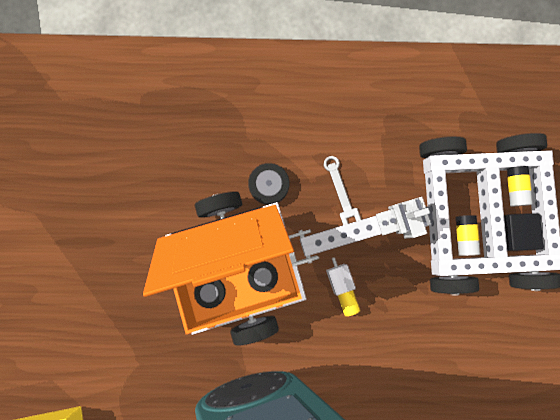

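The scene view shows the open lid (free edge from about (237,85) to (293,40), hinge from about (275,183) to (328,128)) and the latch tab near (130,288). The top view shows the lid quad (158,238), (275,205), (293,253), (146,295), the coupler near (407,217), and the wheel, wrench and motor beside the drawbar.

```bash
python3 - <<'E'
from h import *
a=load('scene1.png');b=load('top1.png')
A=cv2.resize(a['pixels'][255:355,90:190],(400,400),interpolation=cv2.INTER_CUBIC)
B=cv2.resize(b['pixels'][170:270,350:450],(400,400),interpolation=cv2.INTER_CUBIC)
cv2.imwrite('pics/tab.png',np.hstack([A,B])[:,:,::-1])
for c in(a,b):
    h=cv2.cvtColor(c['pixels'],cv2.COLOR_RGB2HSV); m=cv2.inRange(h,(8,150,60),(18,255,255))
    cs=[k for k in cv2.findContours(m,0,2)[0] if cv2.contourArea(k)>2000]
    for k in cs:
        print(cv2.contourArea(k),cv2.approxPolyDP(k,3,True)[:,0].tolist())
# hinge/edges guesses
for s,t in(((275,185),(293,253)),((328,128),(146,295)),((237,85),(293,253)),((293,40),(146,295))):
    print(s,t,tri(a,s,b,t))
E
```

```text
114395.5 [[0, 257], [1, 263], [6, 257], [19, 259], [6, 262], [3, 267], [8, 267], [0, 270], [0, 307], [20, 296], [40, 294], [48, 297], [72, 322], [72, 311], [83, 308], [80, 305], [90, 301], [87, 299], [97, 293], [97, 288], [98, 291], [111, 285], [109, 281], [116, 277], [111, 274], [141, 258], [136, 257], [125, 266], [110, 264], [126, 253], [123, 248], [133, 233], [153, 241], [160, 234], [165, 238], [161, 235], [167, 231], [168, 239], [174, 241], [195, 228], [188, 227], [195, 222], [197, 227], [203, 223], [198, 224], [194, 218], [189, 223], [185, 218], [184, 223], [164, 232], [156, 228], [164, 222], [160, 217], [177, 210], [166, 215], [164, 210], [159, 218], [154, 217], [159, 210], [168, 207], [169, 201], [175, 205], [179, 201], [174, 199], [182, 194], [186, 198], [184, 192], [191, 195], [186, 186], [188, 171], [184, 169], [191, 167], [197, 201], [211, 205], [222, 196], [228, 204], [241, 208], [250, 205], [252, 219], [281, 227], [323, 163], [332, 163], [334, 167], [325, 182], [343, 192], [341, 216], [321, 246], [338, 257], [336, 283], [316, 299], [313, 296], [303, 302], [290, 297], [28
[... 8078 characters left out ...]
 [555, 176], [558, 171], [554, 169], [559, 165], [555, 162], [559, 157], [554, 155], [554, 150], [559, 150], [559, 72], [555, 71], [559, 70], [559, 46]]
(275, 185) (293, 253) (array([0.52638191, 0.01813696, 0.13952275]), [np.float64(0.03561348939150627), np.float64(0.03561348939150624)])
(328, 128) (146, 295) (array([0.44809196, 0.27232683, 0.10297482]), [np.float64(0.03211244989171868), np.float64(0.03211244989171855)])
(237, 85) (293, 253) (array([0.50573715, 0.00806623, 0.29381313]), [np.float64(0.006427595062283857), np.float64(0.0064275950622839275)])
(293, 40) (146, 295) (array([0.44685143, 0.19758678, 0.29400358]), [np.float64(0.002581301976849885), np.float64(0.0025813019768497676)])
```

View pics/tab.png

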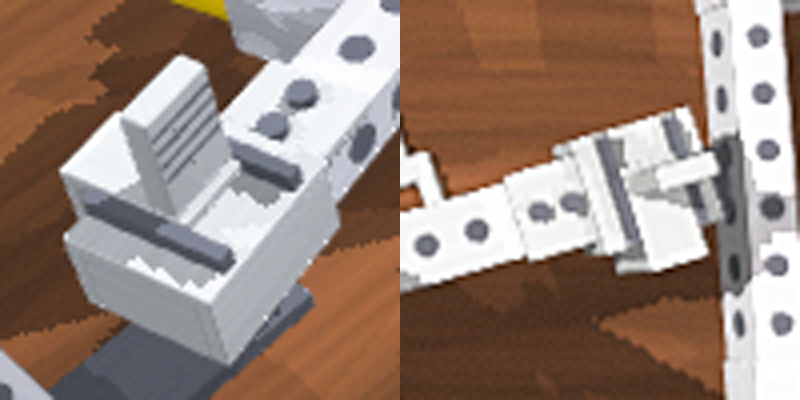

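The tab's top face is centred at about (130.5,278) in the scene view and (421.5,212.5) in the top view. The drawbar holes at top-view pixels (356.8,231) and (393.2,220.5) give its direction.

```bash
python3 - <<'E'
from h import *
np.set_printoptions(precision=4,suppress=True)
a=load('scene1.png');b=load('top1.png')
print('tab',tri(a,(130.5,278),b,(421.5,212.5)),plane(a,130.5,278,.16),plane(b,421.5,212.5,.16))
d=plane(b,319,242,.098)-plane(b,393.2,220.5,.098);print('bar dir',np.degrees(np.arctan2(d[1],d[0])))
e=plane(b,146,295,.294)-plane(b,293,253,.294);print('lid dir',np.degrees(np.arctan2(e[1],e[0])),np.linalg.norm(e))
print('hinge scene',plane(a,275,187,.154),plane(a,328,128,.154),'top',plane(b,158,238,.154),plane(b,275,205,.154))
t=tri(a,(130.5,278),b,(421.5,212.5))[0]
for th in(104,105,106,107):
    y=np.array([np.cos(np.radians(th)),np.sin(np.radians(th)),0]);x=np.array([y[1],-y[0],0])
    o=t+.2*y; h=o+.08*x+.135*y; h[2]=.154; print(th,'origin',o,'hinge',h,'ends',h-.103*y,h+.103*y)
    print('  rim centre',o+.135*y, 'proj hinge',[proj(c,h+s*.103*y).round() for c in(a,b) for s in(-1,1)])
E
```

```text
tab (array([ 0.5695, -0.2199,  0.1584]), [np.float64(0.0007782099573586341), np.float64(0.0007782099573586645)]) [ 0.5716 -0.2199  0.16  ] [ 0.569  -0.2199  0.16  ]
bar dir 106.55225432998161
lid dir 106.31756317635413 0.20043907741424777
hinge scene [0.5714 0.021  0.154 ] [0.5233 0.2167 0.154 ] top [0.5222 0.2212 0.154 ] [0.5795 0.027  0.154 ]
104 origin [ 0.5212 -0.0258  0.1584] hinge [0.5661 0.1245 0.154 ] ends [0.591  0.0246 0.154 ] [0.5412 0.2245 0.154 ]
  rim centre [0.4885 0.1052 0.1584] proj hinge [array([287., 191.]), array([339., 130.]), array([277., 198.]), array([156., 227.])]
105 origin [ 0.5178 -0.0267  0.1584] hinge [0.5601 0.1244 0.154 ] ends [0.5868 0.0249 0.154 ] [0.5334 0.2239 0.154 ]
  rim centre [0.4828 0.1037 0.1584] proj hinge [array([285., 190.]), array([335., 128.]), array([276., 201.]), array([157., 231.])]
106 origin [ 0.5144 -0.0276  0.1584] hinge [0.5541 0.1242 0.154 ] ends [0.5825 0.0252 0.154 ] [0.5257 0.2232 0.154 ]
  rim centre [0.4772 0.1022 0.1584] proj hinge [array([283., 189.]), array([331., 127.]), array([276., 203.]), array([157., 236.])]
107 origin [ 0.5111 -0.0286  0.1584] hinge [0.5481 0.1239 0.154 ] ends [0.5782 0.0254 0.154 ] [0.518  0.2224 0.154 ]
  rim centre [0.4716 0.1005 0.1584] proj hinge [array([280., 188.]), array([328., 126.]), array([276., 206.]), array([157., 241.])]
```

```bash
python3 -m crank '[{"wz":-0.1214,"tz":-0.36,"claw":0},{"wz":-0.1214,"tz":-0.36},{"wz":-0.1214,"tz":-0.36},{"wz":-0.1214,"tz":-0.36},{"wz":-0.1214,"tz":-0.36},{"wz":-0.1214,"tz":-0.36},{"wz":-0.1214,"tz":-0.36},{"wz":-0.1214,"tz":-0.36},{"wz":-0.1214,"tz":-0.36},{"wz":-0.1214,"tz":-0.36},{"wz":-0.1214,"tz":-0.36},{"wz":-0.1214,"tz":-0.36}]' 40
```

```text
$[0]: bad value
```

```bash
python3 -m crank '[{"tx":0,"ty":0,"tz":-0.36,"wx":0,"wy":0,"wz":-0.1214,"claw":2.0}]' 40
```

```text
t: 0.18
ee_pos: [0.2056, -0.4822, 0.2405]
eef_rot: [-179.8, -0.0, 29.9]
wrist_force: [0.3, -0.9, -0.2]
opening: 0.0755
gripper_force: 0.0
```

```bash
python3 -m crank '[{"wz":-0.1214,"tz":-0.36,"claw":2},{"wz":-0.1214,"tz":-0.36,"claw":2},{"wz":-0.1214,"tz":-0.36,"claw":2},{"wz":-0.1214,"tz":-0.36,"claw":2},{"wz":-0.1214,"tz":-0.36,"claw":2},{"wz":-0.1214,"tz":-0.36,"claw":2},{"wz":-0.1214,"tz":-0.36,"claw":2},{"wz":-0.1214,"tz":-0.36,"claw":2},{"wz":-0.1214,"tz":-0.36,"claw":2},{"wz":-0.1214,"tz":-0.36,"claw":2},{"wz":-0.1214,"tz":-0.36,"claw":2}]'
```

```text
$[0]: bad value
```

```bash
python3 -m crank '[{"tx":0,"ty":0,"tz":-0.36,"wx":0,"wy":0,"wz":-0.1214,"claw":2},{"tx":0,"ty":0,"tz":-0.36,"wx":0,"wy":0,"wz":-0.1214,"claw":2},{"tx":0,"ty":0,"tz":-0.36,"wx":0,"wy":0,"wz":-0.1214,"claw":2},{"tx":0,"ty":0,"tz":-0.36,"wx":0,"wy":0,"wz":-0.1214,"claw":2},{"tx":0,"ty":0,"tz":-0.36,"wx":0,"wy":0,"wz":-0.1214,"claw":2},{"tx":0,"ty":0,"tz":-0.36,"wx":0,"wy":0,"wz":-0.1214,"claw":2},{"tx":0,"ty":0,"tz":-0.36,"wx":0,"wy":0,"wz":-0.1214,"claw":2},{"tx":0,"ty":0,"tz":-0.36,"wx":0,"wy":0,"wz":-0.1214,"claw":2},{"tx":0,"ty":0,"tz":-0.36,"wx":0,"wy":0,"wz":-0.1214,"claw":2},{"tx":0,"ty":0,"tz":-0.36,"wx":0,"wy":0,"wz":-0.1214,"claw":2},{"tx":0,"ty":0,"tz":-0.36,"wx":0,"wy":0,"wz":-0.1214,"claw":2}]'
```

```text
t: 1.1
ee_pos: [0.2058, -0.4829, 0.3611]
eef_rot: [180.0, -0.0, 106.9]
wrist_force: [0.3, -1.4, -0.6]
opening: 0.0018
gripper_force: 0.0
```

```bash
python3 -m crank '[{"tx":0.8,"ty":0.74,"tz":0,"wx":0,"wy":0,"wz":0,"claw":2},{"tx":0.8,"ty":0.74,"tz":0,"wx":0,"wy":0,"wz":0,"claw":2},{"tx":0.8,"ty":0.74,"tz":0,"wx":0,"wy":0,"wz":0,"claw":2},{"tx":0.8,"ty":0.74,"tz":0,"wx":0,"wy":0,"wz":0,"claw":2},{"tx":0.8,"ty":0.74,"tz":0,"wx":0,"wy":0,"wz":0,"claw":2},{"tx":0.8,"ty":0.74,"tz":0,"wx":0,"wy":0,"wz":0,"claw":2},{"tx":0.8,"ty":0.74,"tz":0,"wx":0,"wy":0,"wz":0,"claw":2},{"tx":0.8,"ty":0.74,"tz":0,"wx":0,"wy":0,"wz":0,"claw":2},{"tx":0.8,"ty":0.74,"tz":0,"wx":0,"wy":0,"wz":0,"claw":2},{"tx":0.8,"ty":0.74,"tz":0,"wx":0,"wy":0,"wz":0,"claw":2}]' && python3 -m crank '[{"tx":0.8,"ty":0.74,"tz":0,"wx":0,"wy":0,"wz":0,"claw":2},{"tx":0.8,"ty":0.74,"tz":0,"wx":0,"wy":0,"wz":0,"claw":2},{"tx":0.8,"ty":0.74,"tz":0,"wx":0,"wy":0,"wz":0,"claw":2},{"tx":0.8,"ty":0.74,"tz":0,"wx":0,"wy":0,"wz":0,"claw":2},{"tx":0.8,"ty":0.74,"tz":0,"wx":0,"wy":0,"wz":0,"claw":2},{"tx":0.8,"ty":0.74,"tz":0,"wx":0,"wy":0,"wz":0,"claw":2},{"tx":0.8,"ty":0.74,"tz":0,"wx":0,"wy":0,"wz":0,"claw":2},{"tx":0.8,"ty":0.74,"tz":0,"wx":0,"wy":0,"wz":0,"claw":2},{"tx":0.8,"ty":0.74,"tz":0,"wx":0,"wy":0,"wz":0,"claw":2},{"tx":0.8,"ty":0.74,"tz":0,"wx":0,"wy":0,"wz":0,"claw":2}]'
```

```text
t: 1.93
ee_pos: [0.3505, -0.1881, 0.3608]
eef_rot: [-180.0, -0.0, 106.5]
wrist_force: [0.2, -0.8, 1.1]
opening: 0.002
gripper_force: 0.0
t: 2.77
ee_pos: [0.495, 0.1054, 0.3607]
eef_rot: [-180.0, -0.0, 106.6]
wrist_force: [0.7, -0.9, 0.3]
opening: 0.0018
gripper_force: 0.0
```

```bash
python3 -m crank '[{"tx":0,"ty":0,"tz":0.5,"wx":0,"wy":0,"wz":0,"claw":2},{"tx":0,"ty":0,"tz":0.5,"wx":0,"wy":0,"wz":0,"claw":2},{"tx":0,"ty":0,"tz":0.5,"wx":0,"wy":0,"wz":0,"claw":2},{"tx":0,"ty":0,"tz":0.5,"wx":0,"wy":0,"wz":0,"claw":2},{"tx":0,"ty":0,"tz":0.5,"wx":0,"wy":0,"wz":0,"claw":2}]' && python3 -m crank '[{"tx":0,"ty":0,"tz":0.25,"wx":0,"wy":0,"wz":0,"claw":2},{"tx":0,"ty":0,"tz":0.25,"wx":0,"wy":0,"wz":0,"claw":2},{"tx":0,"ty":0,"tz":0.25,"wx":0,"wy":0,"wz":0,"claw":2},{"tx":0,"ty":0,"tz":0.25,"wx":0,"wy":0,"wz":0,"claw":2}]'; python3 -c "
from h import *
snap('scene','s2.png')"
```

```text
t: 3.18
ee_pos: [0.4945, 0.1037, 0.2849]
eef_rot: [-180.0, -0.0, 106.6]
wrist_force: [-0.0, 0.2, 0.3]
opening: 0.0019
gripper_force: 0.0
t: 3.52
ee_pos: [0.495, 0.1036, 0.2557]
eef_rot: [180.0, 0.0, 106.5]
wrist_force: [0.6, 0.7, 0.5]
opening: 0.0024
gripper_force: 0.5
```

View pics/s2.png

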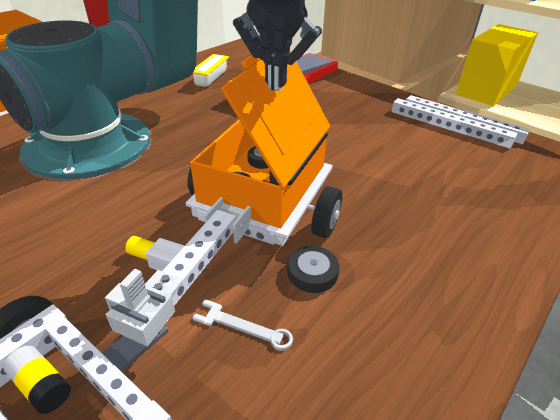

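The fingertip at (275,80) is on the lid's outer face and the lid has started down, with its free edge now from about (225,97) to (255,55). I'll keep pushing down and outward.

```bash
python3 -m crank '[{"tx":0,"ty":-0.05,"tz":0.25,"wx":0,"wy":0,"wz":0,"claw":2},{"tx":0,"ty":-0.05,"tz":0.25,"wx":0,"wy":0,"wz":0,"claw":2},{"tx":0,"ty":-0.05,"tz":0.25,"wx":0,"wy":0,"wz":0,"claw":2},{"tx":0,"ty":-0.1,"tz":0.25,"wx":0,"wy":0,"wz":0,"claw":2},{"tx":0,"ty":-0.15,"tz":0.25,"wx":0,"wy":0,"wz":0,"claw":2},{"tx":0,"ty":-0.2,"tz":0.25,"wx":0,"wy":0,"wz":0,"claw":2},{"tx":0,"ty":-0.2,"tz":0.25,"wx":0,"wy":0,"wz":0,"claw":2},{"tx":0,"ty":-0.2,"tz":0.25,"wx":0,"wy":0,"wz":0,"claw":2}]' && python3 -m crank '[{"tx":0,"ty":-0.2,"tz":0.25,"wx":0,"wy":0,"wz":0,"claw":2},{"tx":0,"ty":-0.2,"tz":0.25,"wx":0,"wy":0,"wz":0,"claw":2},{"tx":0,"ty":-0.2,"tz":0.25,"wx":0,"wy":0,"wz":0,"claw":2},{"tx":0,"ty":0,"tz":0.2,"wx":0,"wy":0,"wz":0,"claw":2}]'
```

```text
t: 4.23
ee_pos: [0.4654, 0.0949, 0.1951]
eef_rot: [-180.0, -0.0, 106.6]
wrist_force: [0.5, -0.2, 1.2]
opening: 0.0017
gripper_force: 0.4
t: 4.57
ee_pos: [0.4474, 0.0897, 0.1666]
eef_rot: [-180.0, -0.0, 106.5]
wrist_force: [-0.7, -0.0, 1.6]
opening: 0.0018
gripper_force: 0.3
```

```bash
for i in 1; do python3 -m crank '[{"tx":0,"ty":-0.2,"tz":0.12,"wx":0,"wy":0,"wz":0,"claw":2},{"tx":0,"ty":-0.2,"tz":0.1,"wx":0,"wy":0,"wz":0,"claw":2},{"tx":0,"ty":0,"tz":0.08,"wx":0,"wy":0,"wz":0,"claw":2}]'; python3 -m crank '[{"tx":0,"ty":0,"tz":0.03,"wx":0,"wy":0,"wz":0,"claw":2},{"tx":0,"ty":0,"tz":0.03,"wx":0,"wy":0,"wz":0,"claw":2}]'; done
```

```text
t: 4.82
ee_pos: [0.4361, 0.0863, 0.1581]
eef_rot: [-180.0, -0.0, 106.5]
wrist_force: [-0.2, 1.0, 0.8]
opening: 0.0018
gripper_force: 0.3
t: 4.98
ee_pos: [0.4372, 0.0865, 0.1568]
eef_rot: [180.0, 0.0, 106.5]
wrist_force: [-7.3, -0.5, 20.7]
opening: 0.0018
gripper_force: 10.2
```

```bash
python3 -m crank '[{"tx":0,"ty":0,"tz":-0.5,"wx":0,"wy":0,"wz":0,"claw":2},{"tx":0,"ty":0,"tz":-0.8,"wx":0,"wy":0,"wz":0,"claw":2},{"tx":-0.2,"ty":0,"tz":-0.8,"wx":0,"wy":0,"wz":0,"claw":45},{"tx":-0.46,"ty":0.05,"tz":-0.8,"wx":0,"wy":0,"wz":0,"claw":45},{"tx":-0.8,"ty":0.1,"tz":-0.6,"wx":0,"wy":0,"wz":0,"claw":45},{"tx":-0.8,"ty":0.1,"tz":0,"wx":0,"wy":0,"wz":0,"claw":45},{"tx":-0.8,"ty":0.1,"tz":0,"wx":0,"wy":0,"wz":0,"claw":45},{"tx":-0.8,"ty":0.1,"tz":0,"wx":0,"wy":0,"wz":0,"claw":45},{"tx":-0.8,"ty":0.1,"tz":0,"wx":0,"wy":0,"wz":0,"claw":45},{"tx":-0.8,"ty":0.1,"tz":0,"wx":0,"wy":0,"wz":0,"claw":45},{"tx":-0.8,"ty":0.1,"tz":0,"wx":0,"wy":0,"wz":0,"claw":45}]' && python3 -m crank '[{"tx":-0.8,"ty":0.1,"tz":0,"wx":0,"wy":0,"wz":0,"claw":45},{"tx":-0.8,"ty":0.1,"tz":0,"wx":0,"wy":0,"wz":0,"claw":45},{"tx":-0.8,"ty":0.1,"tz":0,"wx":0,"wy":0,"wz":0,"claw":45},{"tx":-0.8,"ty":0.1,"tz":0,"wx":0,"wy":0,"wz":0,"claw":45},{"tx":-0.8,"ty":0.1,"tz":0,"wx":0,"wy":0,"wz":0,"claw":45},{"tx":-0.8,"ty":0.2,"tz":0,"wx":0,"wy":0,"wz":0,"claw":45},{"tx":0,"ty":0,"tz":0,"wx":0,"wy":0,"wz":0,"claw":45}]'; python3 -c "
from h import *
a=snap('scene','s3.png');b=snap('wrist','w3.png')
cv2.imwrite('pics/m3.png',cv2.resize(np.hstack([a['pixels'],b['pixels']])[:,:,::-1],(800,300)))"
```

```text
t: 5.9
ee_pos: [0.5129, -0.0884, 0.2617]
eef_rot: [180.0, 0.0, 106.5]
wrist_force: [0.4, 1.2, -0.0]
opening: 0.045
gripper_force: 0.0
t: 6.48
ee_pos: [0.575, -0.2226, 0.2605]
eef_rot: [-180.0, 0.0, 106.4]
wrist_force: [0.8, -0.6, 0.3]
opening: 0.0449
gripper_force: 0.0
```

View pics/m3.png

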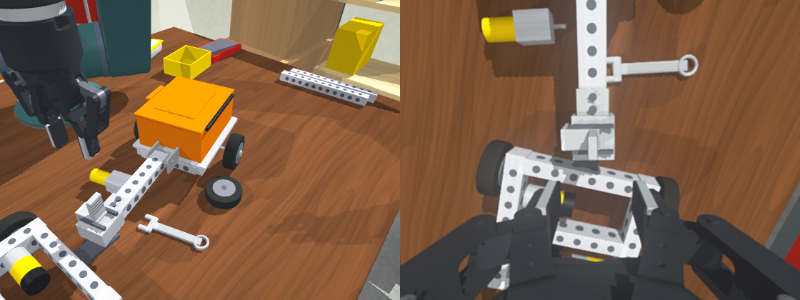

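The left (scene) half shows the lid shut flat. In the wrist half the tab is near (592,145) in the mosaic, slightly left of the middle between the fingers. I'll check it in a crop.

```bash
python3 -c "
from h import *
b=load('w3.png');a=load('s3.png')
B=cv2.resize(b['pixels'][150:250,210:310],(500,500),interpolation=cv2.INTER_CUBIC);cv2.imwrite('pics/c3.png',B[:,:,::-1])
print(proj(b,(.5695,-.2199,.16)),b['pose'].round(3).tolist())"
```

```text
[270.05310494 209.52582204] [[0.959, -0.272, -0.074, 0.555], [0.282, 0.925, 0.254, -0.156], [-0.001, -0.264, 0.964, 0.403], [0.0, 0.0, 0.0, 1.0]]
```

View pics/c3.png

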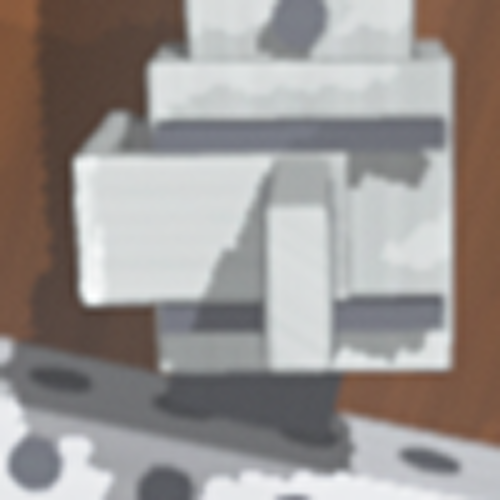

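The tab's top is centred at crop pixel (299,287), which is wrist pixel (269.8,207.4). That is within 2 px of the predicted point, so I'll descend.

```bash
python3 -m crank '[{"tx":0.14,"ty":-0.15,"tz":0.2,"wx":0,"wy":0,"wz":0,"claw":45},{"tx":0,"ty":0,"tz":0.5,"wx":0,"wy":0,"wz":0,"claw":45},{"tx":0,"ty":0,"tz":0.6,"wx":0,"wy":0,"wz":0,"claw":45},{"tx":0,"ty":0,"tz":0.6,"wx":0,"wy":0,"wz":0,"claw":45},{"tx":0,"ty":0,"tz":0.6,"wx":0,"wy":0,"wz":0,"claw":45},{"tx":0,"ty":0,"tz":0.5,"wx":0,"wy":0,"wz":0,"claw":45},{"tx":0,"ty":0,"tz":0.5,"wx":0,"wy":0,"wz":0,"claw":45},{"tx":0,"ty":0,"tz":0.4,"wx":0,"wy":0,"wz":0,"claw":45},{"tx":0,"ty":0,"tz":0.3,"wx":0,"wy":0,"wz":0,"claw":45},{"tx":0,"ty":0,"tz":0.2,"wx":0,"wy":0,"wz":0,"claw":45},{"tx":0,"ty":0,"tz":0,"wx":0,"wy":0,"wz":0,"claw":45}]' && python3 -m crank '[{"tx":0,"ty":0,"tz":0,"wx":0,"wy":0,"wz":0,"claw":25},{"tx":0,"ty":0,"tz":0,"wx":0,"wy":0,"wz":0,"claw":15},{"tx":0,"ty":0,"tz":0,"wx":0,"wy":0,"wz":0,"claw":15},{"tx":0,"ty":0,"tz":0,"wx":0,"wy":0,"wz":0,"claw":15}]'; python3 -c "
from h import *
a=snap('scene','s4.png')
cv2.imwrite('pics/c4.png',cv2.resize(a['pixels'][200:360,40:240],(600,480))[:,:,::-1])"
```

```text
t: 7.5
ee_pos: [0.5675, -0.2158, 0.1289]
eef_rot: [-180.0, -0.0, 106.6]
wrist_force: [-0.4, -0.9, 0.5]
opening: 0.045
gripper_force: 0.0
t: 7.83
ee_pos: [0.5681, -0.2165, 0.1301]
eef_rot: [180.0, 0.0, 106.5]
wrist_force: [-0.0, -0.1, -0.5]
opening: 0.0153
gripper_force: 0.0
```

View pics/c4.png

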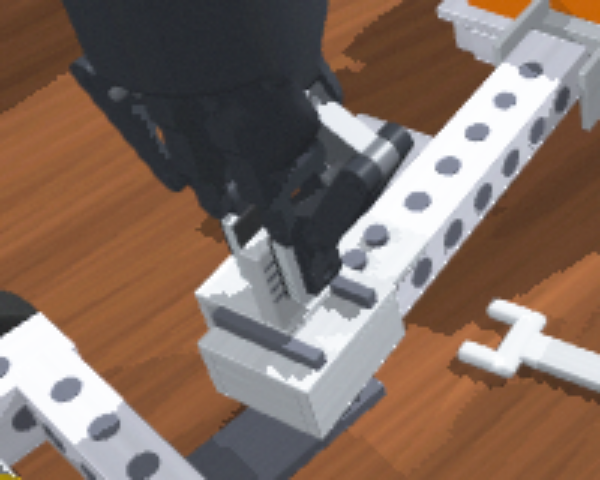

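The pads straddle the tab: fingers at about (235,235) and (310,250) in the crop, tab between them at (265,265). I'll shift 3 mm and go 3 mm lower, then grip.

```bash
python3 -m crank '[{"tx":-0.1,"ty":0,"tz":0.1,"wx":0,"wy":0,"wz":0,"claw":15},{"tx":0,"ty":0,"tz":0,"wx":0,"wy":0,"wz":0,"claw":0},{"tx":0,"ty":0,"tz":0,"wx":0,"wy":0,"wz":0,"claw":0},{"tx":0,"ty":0,"tz":0,"wx":0,"wy":0,"wz":0,"claw":0},{"tx":0,"ty":0,"tz":0,"wx":0,"wy":0,"wz":0,"claw":0},{"tx":0,"ty":0,"tz":0,"wx":0,"wy":0,"wz":0,"claw":0}]' 80
```

```text
t: 8.38
ee_pos: [0.5692, -0.2196, 0.1266]
eef_rot: [180.0, 0.0, 106.6]
wrist_force: [5.4, -2.7, -2.3]
opening: 0.009
gripper_force: 77.8
```

Gripped at 9 mm opening. Now the sideways pull, in steps.

```bash
python3 -m crank '[{"tx":0,"ty":-0.08,"tz":0,"wx":0,"wy":0,"wz":0,"claw":0},{"tx":0,"ty":-0.08,"tz":0,"wx":0,"wy":0,"wz":0,"claw":0},{"tx":0,"ty":-0.08,"tz":0,"wx":0,"wy":0,"wz":0,"claw":0},{"tx":0,"ty":-0.08,"tz":0,"wx":0,"wy":0,"wz":0,"claw":0},{"tx":0,"ty":-0.06,"tz":0,"wx":0,"wy":0,"wz":0,"claw":0},{"tx":0,"ty":0,"tz":0,"wx":0,"wy":0,"wz":0,"claw":0}]'
```

```text
t: 8.88
ee_pos: [0.5587, -0.2228, 0.1269]
eef_rot: [179.9, 0.1, 106.6]
wrist_force: [8.1, 0.3, -3.2]
opening: 0.0086
gripper_force: 77.9
```

```bash
python3 -m crank '[{"tx":0.061,"ty":0,"tz":-0.267,"wx":0,"wy":-0.04,"wz":0,"claw":0},{"tx":0.061,"ty":0,"tz":-0.267,"wx":0,"wy":-0.04,"wz":0,"claw":0},{"tx":0,"ty":0,"tz":0,"wx":0,"wy":0,"wz":0,"claw":0}]'
```

```text
t: 9.13
ee_pos: [0.558, -0.2184, 0.1443]
eef_rot: [179.8, 4.8, 106.6]
wrist_force: [8.0, -2.1, -2.4]
opening: 0.0088
gripper_force: 78.2
```

```bash
python3 -m crank '[{"tx":0.061,"ty":0,"tz":-0.267,"wx":0,"wy":-0.04,"wz":0,"claw":0},{"tx":0.061,"ty":0,"tz":-0.267,"wx":0,"wy":-0.04,"wz":0,"claw":0},{"tx":0.061,"ty":0,"tz":-0.267,"wx":0,"wy":-0.04,"wz":0,"claw":0},{"tx":0.061,"ty":0,"tz":-0.267,"wx":0,"wy":-0.04,"wz":0,"claw":0},{"tx":0.061,"ty":0,"tz":-0.267,"wx":0,"wy":-0.04,"wz":0,"claw":0},{"tx":0.061,"ty":0,"tz":-0.267,"wx":0,"wy":-0.04,"wz":0,"claw":0},{"tx":0.061,"ty":0,"tz":-0.267,"wx":0,"wy":-0.04,"wz":0,"claw":0},{"tx":0.061,"ty":0,"tz":-0.267,"wx":0,"wy":-0.04,"wz":0,"claw":0},{"tx":0,"ty":0,"tz":0,"wx":0,"wy":0,"wz":0,"claw":0},{"tx":0,"ty":0,"tz":0,"wx":0,"wy":0,"wz":0,"claw":0}]'; python3 -c "
from h import *
snap('scene','s5.png')"
```

```text
t: 9.97
ee_pos: [0.5497, -0.1913, 0.2026]
eef_rot: [179.8, 23.0, 106.6]
wrist_force: [8.8, -0.8, -3.0]
opening: 0.0085
gripper_force: 78.1
```

View pics/s5.png

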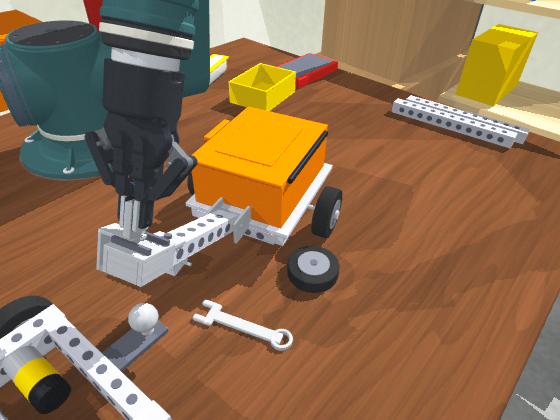

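The ball is bare at (143,318) and the coupler is held up at (130,250). The lid is flat on the bin and the loose parts haven't moved. The 23° tilt puts the coupler about 78 mm up.

```bash
python3 -c "
from plant import robot
print(robot.close_job())"
```

```text
the job is handed in; nothing more can be done
None
```

I shut the lid fully on the bin, pulled the latch about 11 mm and lifted the coupler about 78 mm off the ball. I handed the job in at about 10 s with the drawbar still held raised in the gripper and the loose things untouched; no verdict was returned.

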